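# Spring check of the saw bench's pull-outs

## Task

Do the spring check on the two sprung pull-outs on the bench. First draw the flat slide gauge (boxy housing) out by its upright tab until its pointer stands opposite the pointer of the black index clip beside it, keep it there for a second, then ease it fully back in. Then pull the telescoping rod (round tube) out by its upright knob until its pointer stands opposite its own clip's pointer, and finish while still holding it there; let neither one snap back, and leave the other things on the bench where they are.

Things in the scene. Friction and masses are not known exactly. Their poses are not given: they have to be found in the camera images.
- gauge_unit: fixed slide gauge: boxy grey housing 130 x 56 mm, top at 50 mm, flat steel bar out of its -x end. Origin on the bench under the slide's axis; -x is the way it pulls out (roughly towards the robot), z up. Base plate 8 mm thick, x -200 to 95, y -40 to 60 mm; nothing fixed on it is above 52.5 mm. A 30 mm high bar with ticks at y 40 to 52 mm carries the clip
- gauge_slide (a joint): how far the gauge bar is pulled out, m: 0 fully in, range 0 to 0.09. A spring pulls it back in: about 3.6 N when in, plus 1.2 N for each 10 mm; it damps at about 15 N per m/s and slides home by itself if let go
- gauge_grip (a point): on the gauge's upright steel tab, at its middle, 85 mm above the bench and 15 mm below the tab's top (tab 10 mm thick along the pull, 36 mm wide across it, top at 100 mm; the bar below it is 24 mm wide, its top at 37 mm). Fully in, the tab's face stands 45 mm from the housing
- gauge_pointer (a point): tip of the thin steel pointer (5 mm wide) that sticks out sideways (+y of gauge_unit) from the gauge's tab, 45 mm above the bench; moves with the tab
- gauge_clip: the gauge's fixed index clip, a black block 14 x 20 x 20 mm on the bar beside the gauge; its x axis runs as gauge_unit's; origin under its middle, 30 mm above the bench. It stands 35 to 65 mm further out than the pointer does when fully in; its place on the bar is to be read
- gauge_mark (a point): tip of the gauge clip's pointer, facing the slide at 45 mm height, 4 mm beside the path of gauge_pointer. The gauge is on its mark when gauge_pointer and gauge_mark are level along gauge_unit's x axis
- rod_unit: fixed telescoping stop: aluminium tube 30 mm across in two grey blocks, axis 42 mm high, 12 mm steel rod out of its -x end. Origin on the bench under the slide's axis; -x is the way it pulls out (roughly towards the robot), z up. Base plate 8 mm thick, x -250 to 120, y -40 to 60 mm; nothing fixed on it is above 59 mm. A 30 mm high bar with ticks at y 40 to 52 mm carries the clip
- rod_slide (a joint): how far the rod is pulled out, m: 0 fully in, range 0 to 0.14. A spring inside pulls it back in: about 3.5 N when in, plus 0.7 N for each 10 mm; it damps at about 15 N per m/s and slides home by itself if let go
- rod_grip (a point): on the axis of the rod's upright round black knob, 92 mm above the bench and 20 mm below the knob's top (knob 20 mm across there, 23 mm across its top rim at 106 to 112 mm; the rod below it is at 42 mm height, its collar's top at 55 mm). Fully in, the knob's near side stands 38 mm from the tube's end
- rod_pointer (a point): tip of the thin steel pointer (5 mm wide) that sticks out sideways (+y of rod_unit) from the foot of the rod's knob, 45 mm above the bench; moves with the knob
- rod_clip: the rod's fixed index clip, a black block 14 x 20 x 20 mm on the bar beside the rod; its x axis runs as rod_unit's; origin under its middle, 30 mm above the bench. It stands 60 to 110 mm further out than the pointer does when fully in; its place on the bar is to be read
- rod_mark (a point): tip of the rod clip's pointer, facing the rod at 45 mm height, 4 mm beside the path of rod_pointer. The rod is on its mark when rod_pointer and rod_mark are level along rod_unit's x axis
- paint_tin: small closed tin, 64 mm across, 90 mm tall; not part of the job, to be left alone
- screwdriver: screwdriver lying flat, 170 mm long; not part of the job, to be left alone
- glue: closed bottle, 56 mm across, 150 mm tall; not part of the job, to be left alone
- screw_jar: closed jar, 60 mm across, 80 mm tall; not part of the job, to be left alone
- offcut: wooden offcut 140 x 45 x 35 mm; not part of the job, to be left alone
- hammer: hammer lying flat, 260 mm long; not part of the job, to be left alone
- tape_measure: boxy tape measure 62 x 32 x 58 mm, standing; not part of the job, to be left alone

How it is judged:
On the way, in this order (a step that is already met when the one before it is completed fails the run):
1. the slide gauge is held by the fingers at its clip, pointers level within 5 mm, for half a second (x of gauge_pointer in the frame of gauge_clip between -0.005 and 0.005 m and contact force between gauge_slide and the fingers above 1.5 N), for 0.5 s.
2. the slide gauge is back fully in (within 4 mm) (value of joint gauge_slide below 0.004 m), for 0.2 s.
3. the rod is held at its clip, pointers level within 5 mm (x of rod_pointer in the frame of rod_clip between -0.005 and 0.005 m and contact force between rod_slide and the fingers above 1.5 N), for 0.3 s.
At the end, for the whole second after the job is handed in: The rod is still, held by the fingers with its pointer within 5 mm of its clip's pointer along the pull, and the slide gauge is fully in (within 4 mm) (all of step 3 and value of joint gauge_slide below 0.004 m and velocity of joint rod_slide between -0.01 and 0.01 m/s); the arm keeps its last pose, push and grip.
It fails at once if the slide gauge snaps back (faster than 0.4 m/s) (velocity of joint gauge_slide below -0.4 m/s).
It fails at once if the rod snaps back (faster than 0.4 m/s) (velocity of joint rod_slide below -0.4 m/s).
It fails at once if another thing on the bench is shifted by more than 30 mm (distance of any of paint_tin, screwdriver, glue, screw_jar, offcut, hammer, tape_measure from where it was at the start of the episode above 0.03 m).
It also fails if it takes over 54 s, if anything falls off the work surface, if the arm or the gripper's body presses on something with over 40 N, if the wrist force passes 120 N, or if a joint passes its speed limit or range.

## Robot

A 7-joint arm with a two-finger parallel gripper is mounted at the origin on the work surface. World frame = base frame: x ahead of the robot, y to its left, z up, the work surface at z = 0. Lengths are in m, angles in rad, forces in N, time in s.
With the tool pointing down it reaches from about 0.35 to 0.9 m from the base axis. Payload 19.9 kg.
Tool frame: the origin (TCP) lies midway between the tips of the shut fingers; the grasp point (between the pads) lies 19 mm behind it; z points along the fingers, y is the direction in which the jaws open and shut (so a half turn about z gives the same grasp; the last joint's range is limited). The gripper opens to 94 mm and grips with 3 to 60 N. Pads are 16 mm wide; open, the fingers measure 119 mm over their backs; the gripper's body (75 mm by 177 mm) begins 78 mm behind the grasp point.
Start: joints at [-1.329, 0.417, -0.01, 1.614, 0.005, 1.111, -0.053], TCP at [0.175, 0.6, 0.205] pointing down, gripper open.
Joint ranges: [-2.81, 2.81], [-0.39, 2.02], [-1.27, 1.25], [0.06, 2.57], [-1.19, 4.33], [0.19, 2], [-2.82, 2.82]. Speed limits (rad/s): [1.89, 1.89, 2.39, 2.39, 3.01, 3.01, 3.01].

## Interface

Orientations are given as a unit quaternion [w, x, y, z].
In Python, from rig import * gives the robot as it stands. The module is installed in compiled form; this text tells all that it offers.
- The arm moves only by the tool servo_tool, never from a script. Its arguments are lists of equal length, an entry for each row: "travel": the shift along the tool's x, y, z in cm, a list of three; "turn": the turn, a rotation vector about the tool's x, y, z in degrees, a list of three; "hand": the finger opening in cm, from 0 to 9.4. A call has 1 to 12 rows; each row shifts and turns the commanded pose from where the row before left it, along the tool's axes as they then stand; what a row does not reach is not made up. A row lasts 1/10 s, in which the tool goes at most 50 mm and 8.59 degrees, less where a joint would pass 70% of its speed; a pose out of reach is approached as far as the arm can. A call is refused whole if a number of a shift passes 5 or a number of a turn 8.59, either way. A call with a gripper value outside its range is refused whole. The fingers move at their own pace and stop on an object; the grip force is fixed at half the most. Time passes only in rows, so rows that do not move let the fingers close. It gives the time, the measured TCP pose, the force and the opening at its end, in the units of the state.
- get_obs(): the state, without advancing time (a new reading comes with each control period).
- grab_frame(name): name is "scene" or "top" or "wrist"; returns the picture (384x512x3 uint8, red, green, blue); there is no depth.
- camera_params(name): a dict with "camera_matrix" (3x3 intrinsics, pixels), "R" (3x3) and "t" (3): a world point X has camera coordinates R X + t; the wrist camera has in their place "T_tool_cam" (4x4, takes a point from camera to tool coordinates, whose origin is the TCP and whose axes are the flange's). Camera axes: x right, y down, z forward; pixel columns grow to the right and rows downward; lengths in m; the calibration is good to about 2 mm. A picture is of the moment at which its call begins: read the wrist's pose just before it. camera_params takes no time and is no camera call.
- finish_job(): hands the job in, once; it reports no verdict.
The state is a dict: "time": time; "joints": joint angles; "dq": joint speeds; "joint_efforts": joint torques, N m; "tool_pos": TCP position; "tool_rot": TCP orientation; "force": force on the tool from outside, world axes, zero at the start; "moment": the same for the moment, N m; "grip_width": finger opening in m.
Only numpy, scipy, OpenCV 4.12 (cv2) and the standard library are available. Lean on these libraries where they do the work, as an engineer would, in place of code of your own. Each camera call takes 0.05 s, during which the arm holds its last target.

## Working session

There is one attempt and no reset: what is moved stays moved. The work goes in short steps, Python scripts to look and compute and a tool call to move; the robot and the scene stay as the last step left them, time stands still between calls to the robot, and variables do not carry over. Pictures are saved under pics/ and viewed, and the job is handed in when it is done.

Besides the shell and the picture viewer there is one more tool, called after "Emit:" as a command line: name --argument value ..., lists and objects as JSON in quotes. servo_tool: Moves the arm, as the interface text tells. Its arguments: {"type":"object","properties":{"travel":{"type":"array","items":{"type":"array","items":{"type":"number"}}},"turn":{"type":"array","items":{"type":"array","items":{"type":"number"}}},"hand":{"type":"array","items":{"type":"number"}}},"required":["travel","turn","hand"]}

```bash
mkdir -p pics; python3 - <<'E'
from rig import *
import cv2,numpy as np
np.set_printoptions(suppress=True,precision=4)
o=get_obs();print(o['time'],o['tool_pos'],o['tool_rot'],o['grip_width'],o['force'])
for n in("scene","top"):
    im=grab_frame(n);cv2.imwrite(f"pics/{n}0.png",im[:,:,::-1]);print(n,camera_params(n))
print(camera_params("wrist"))
E
```

```text
0.0 [0.1749 0.5996 0.2048] [-0.      0.1414  0.99   -0.0006] 0.0938096578052718 [-1.03   -0.6744 -1.0802]
scene {'camera_matrix': array([[458.4814,   0.    , 245.6849],
       [  0.    , 458.4814, 187.0206],
       [  0.    ,   0.    ,   1.    ]]), 'R': array([[-0.7035,  0.7104, -0.0189],
       [ 0.4306,  0.4049, -0.8066],
       [-0.5654, -0.5756, -0.5908]]), 't': array([ 0.4098, -0.1807,  1.5541])}
top {'camera_matrix': array([[393.707 ,   0.    , 260.7683],
       [  0.    , 393.707 , 192.5606],
       [  0.    ,   0.    ,   1.    ]]), 'R': array([[ 0.0063, -0.9999,  0.0143],
       [-0.9968, -0.0074, -0.0801],
       [ 0.0802, -0.0137, -0.9967]]), 't': array([-0.017 ,  0.5617,  1.1726])}
{'camera_matrix': array([[291.4389,   0.    , 250.248 ],
       [  0.    , 291.4389, 193.5793],
       [  0.    ,   0.    ,   1.    ]]), 'T_tool_cam': array([[ 0.0009, -0.9621, -0.2727,  0.08  ],
       [ 1.    ,  0.0009, -0.0001, -0.0005],
       [ 0.0003, -0.2727,  0.9621, -0.1789],
       [ 0.    ,  0.    ,  0.    ,  1.    ]])}
```

View pics/scene0.png

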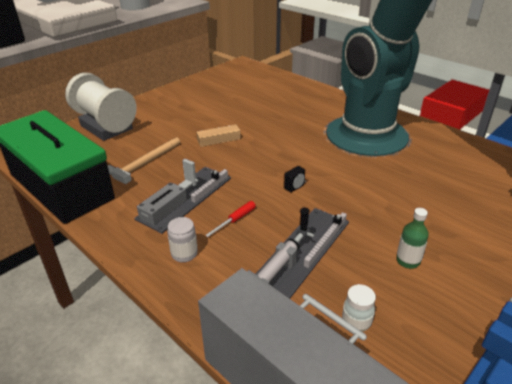

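View pics/top0.png

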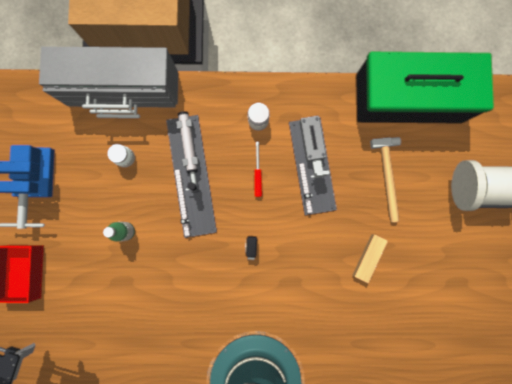

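Top view: the gauge is around pixel (312,165) and the rod around (190,175). I'll enlarge both.

```bash
python3 - <<'E'
import cv2
im=cv2.imread("pics/top0.png")
a=cv2.resize(im[105:225,280:350],None,fx=5,fy=5,interpolation=cv2.INTER_CUBIC)
b=cv2.resize(im[105:245,155:225],None,fx=4.2857,fy=4.2857,interpolation=cv2.INTER_CUBIC)
b2=cv2.copyMakeBorder(b,0,0,0,0,0)
cv2.imwrite("pics/ga.png",a);cv2.imwrite("pics/ro.png",b)
print(a.shape,b.shape)
E
```

```text
(600, 350, 3) (600, 300, 3)
```

View pics/ga.png

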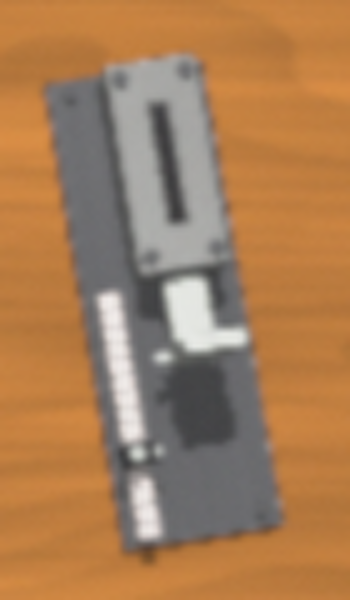

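View pics/ro.png

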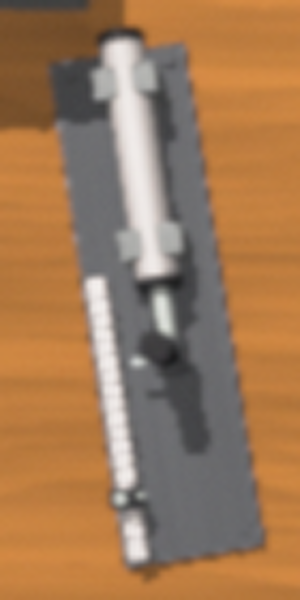

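```bash
cat >h.py <<'E'
from rig import *
import cv2,numpy as np
from scipy.spatial.transform import Rotation as Ro
np.set_printoptions(suppress=True,precision=4)
def cam(name,obs=None):
    p=camera_params(name);K=p['camera_matrix']
    if name=='wrist':
        q=np.array(obs['tool_rot']);Rt=Ro.from_quat(q[[1,2,3,0]]).as_matrix();T=p['T_tool_cam']
        Rwc=Rt@T[:3,:3];c=np.array(obs['tool_pos'])+Rt@T[:3,3]
        return K,Rwc.T,-Rwc.T@c
    return K,p['R'],p['t']
def back(C,uv,z):
    K,R,t=C;d=R.T@np.linalg.inv(K)@np.array([*uv,1.]);c=-R.T@t
    return c+d*(z-c[2])/d[2]
def proj(C,X):
    K,R,t=C;x=K@(R@np.asarray(X)+t);return x[:2]/x[2]
E
python3 - <<'E'
from h import *
C=cam('top')
g=lambda x,y:(280+x/5,105+y/5); r=lambda x,y:(155+x/4.2857,105+y/4.2857)
def P(n,uv,z): print(n,back(C,uv,z))
for c in[(105,67),(195,57),(230,262),(138,272)]:P('hous',g(*c),.05)
P('gptr',g(163,357),.045);P('gmark',g(160,451),.045);P('gtab',g(217,344),.1)
for c in[(45,87),(122,550),(283,522)]:P('gplate',g(*c),.008)
for c in[(52,63),(187,45),(265,545),(128,565)]:P('rplate',r(*c),.008)
P('rptr',r(137,362),.045);P('rmark',r(146,495),.045);P('knob',r(158,347),.112)
E
```

```text
hous [ 0.7849 -0.1327  0.05  ]
hous [ 0.7916 -0.1871  0.05  ]
hous [ 0.6667 -0.2074  0.05  ]
hous [ 0.6602 -0.1522  0.05  ]
gptr [ 0.6097 -0.1677  0.045 ]
gmark [ 0.5532 -0.1657  0.045 ]
gtab [ 0.6106 -0.1906  0.1   ]
gplate [ 0.7833 -0.1001  0.008 ]
gplate [ 0.495  -0.1474  0.008 ]
gplate [ 0.5128 -0.2465  0.008 ]
rplate [0.788  0.2792 0.008 ]
rplate [0.8024 0.1818 0.008 ]
rplate [0.441  0.1197 0.008 ]
rplate [0.4264 0.2164 0.008 ]
rptr [0.5676 0.2067 0.045 ]
rmark [0.4756 0.1985 0.045 ]
knob [0.5717 0.1815 0.112 ]
```

Emit:
servo_tool --travel '[[0,0,0],[0,0,0],[0,0,0],[0,0,0],[0,0,0],[0,0,0],[0,0,0],[0,0,0]]' --turn '[[0,0,8.05],[0,0,8.05],[0,0,8.05],[0,0,8.05],[0,0,8.05],[0,0,8.05],[0,0,8.05],[0,0,8.05]]' --hand '[9.4,9,8,7,6,5,5,5]'

```text
time: 0.9
tool_pos: [0.1749, 0.5998, 0.2051]
tool_rot: [0.0, 0.649, 0.76, -0.0]
force: [0.1, -0.2, 0.1]
grip_width: 0.0505
```

Emit:
servo_tool --travel '[[-3.8,1.25,0],[-3.8,1.25,0],[-3.8,1.25,0],[-3.8,1.25,0],[-3.8,1.25,0],[-3.8,1.25,0],[-3.8,1.25,0],[-3.8,1.25,0],[-3.8,1.25,0],[-3.8,1.25,0],[-3.8,1.25,0]]' --turn '[[0,0,0],[0,0,0],[0,0,0],[0,0,0],[0,0,0],[0,0,0],[0,0,0],[0,0,0],[0,0,0],[0,0,0],[0,0,0]]' --hand '[5,5,5,5,5,5,5,5,5,5,5]'

```text
time: 2.0
tool_pos: [0.3788, 0.2083, 0.2055]
tool_rot: [-0.0, 0.647, 0.762, 0.0]
force: [1.6, 0.1, 0.1]
grip_width: 0.0502
```

Emit:
servo_tool --travel '[[-3.75,1.25,0],[-3.75,1.25,0],[-3.75,1.25,0],[-3.75,1.25,0],[-3.75,1.25,0],[-3.75,1.25,0],[-3.75,1.25,0],[-3.75,1.25,0],[-3.75,1.25,0],[-3.75,1.25,0],[-3.75,1.25,0],[0,0,0]]' --turn '[[0,0,0],[0,0,0],[0,0,0],[0,0,0],[0,0,0],[0,0,0],[0,0,0],[0,0,0],[0,0,0],[0,0,0],[0,0,0],[0,0,0]]' --hand '[5,5,5,5,5,5,5,5,5,5,5,5]'

```text
time: 3.2
tool_pos: [0.5814, -0.1798, 0.205]
tool_rot: [0.001, 0.649, 0.761, -0.001]
force: [-1.3, 0.3, 0.5]
grip_width: 0.0501
```

```bash
python3 - <<'E'
from h import *
import pickle
o=get_obs();im=grab_frame('wrist');pickle.dump(o,open('w1.pkl','wb'))
print(o['time'],o['tool_pos'],o['tool_rot'])
cv2.imwrite('pics/w1.png',im[:,:,::-1])
E
```

```text
3.2 [ 0.5814 -0.1798  0.205 ] [ 0.0006  0.649   0.7608 -0.0012]
```

View pics/w1.png

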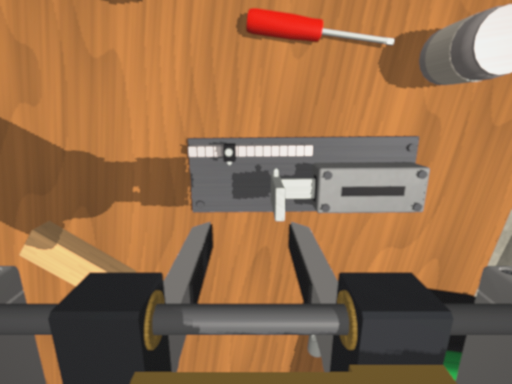

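```bash
python3 - <<'E'
from h import *
im=cv2.imread('pics/w1.png')
cv2.imwrite('pics/w1c.png',cv2.resize(im[125:225,185:325],None,fx=5,fy=5,interpolation=cv2.INTER_CUBIC))
E
```

```text
(no output)
```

View pics/w1c.png

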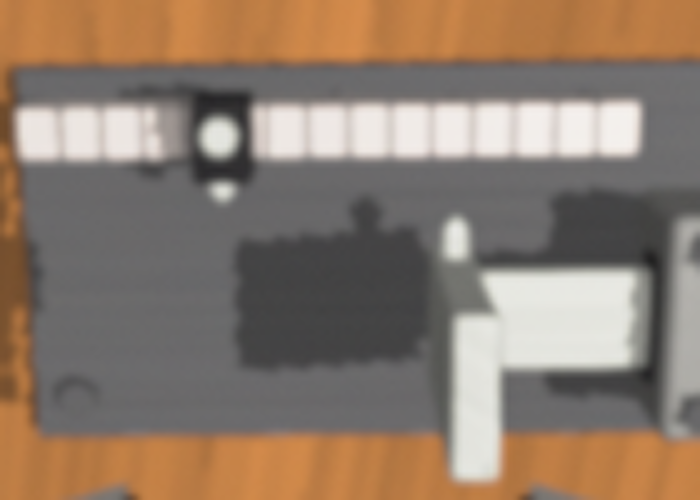

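```bash
python3 - <<'E'
from h import *
import pickle
o=pickle.load(open('w1.pkl','rb'));C=cam('wrist',o)
g=lambda x,y:(185+(x)/5-.4,125+(y)/5-.4)
th=np.radians(9.3);u=np.array([np.cos(th),np.sin(th)]);n=np.array([-u[1],u[0]])
D={}
for k,uv,z in[('ptr',(456,217),.045),('mark',(222,203),.045),('t1',(453,315),.1),('t2',(498,315),.1),('t3',(500,478),.1),('t4',(455,482),.1),('pl1',(15,68),.008),('pl2',(38,435),.008),('pl3',(700,62),.008)]:
    D[k]=back(C,g(*uv),z);print(k,D[k],'along/across',D[k][:2]@u,D[k][:2]@n)
c=sum(D[f't{i}'] for i in(1,2,3,4))/4;print('tab',c,c[:2]@u,c[:2]@n,'TCP',np.array(o['tool_pos'][:2])@u,np.array(o['tool_pos'][:2])@n)
print('travel',(D['ptr']-D['mark'])[:2]@u)
E
```

```text
ptr [ 0.6081 -0.1612  0.045 ] along/across 0.5740732945015116 -0.25739913631198275
mark [ 0.5532 -0.1667  0.045 ] along/across 0.5189686337448381 -0.25388559420078205
t1 [ 0.6047 -0.1713  0.1   ] along/across 0.569068596467965 -0.2667591141230552
t2 [ 0.6136 -0.1699  0.1   ] along/across 0.5781260805039554 -0.26678699136856987
t3 [ 0.6207 -0.2042  0.1   ] along/across 0.579550099835068 -0.30183385202198343
t4 [ 0.6116 -0.2066  0.1   ] along/across 0.570213414365471 -0.3026948776151935
pl1 [ 0.4947 -0.1478  0.008 ] along/across 0.4643430857312405 -0.2257575047956144
pl2 [ 0.5108 -0.2453  0.008 ] along/across 0.46445541724164185 -0.3246060914456052
pl3 [ 0.6664 -0.1187  0.008 ] along/across 0.6384541421952625 -0.22481159389995536
tab [ 0.6127 -0.188   0.1   ] 0.5742395477931149 -0.2845187087822005 TCP 0.5447272210441955 -0.2714091983175523
travel 0.05510466075667343
```

Emit:
servo_tool --travel '[[-0.65,1.5,0],[-0.65,1.45,0],[0,0,2.8],[0,0,2.8],[0,0,2.8],[0,0,2.8],[0,0,1.7],[0,0,1.0],[0,0,0],[0,0,0]]' --turn '[[0,0,0],[0,0,0],[0,0,0],[0,0,0],[0,0,0],[0,0,0],[0,0,0],[0,0,0],[0,0,0],[0,0,0]]' --hand '[4,4,4,4,4,4,4,4,4,4]'

```text
time: 4.25
tool_pos: [0.6128, -0.183, 0.0675]
tool_rot: [0.001, 0.647, 0.762, 0.0]
force: [-0.0, 0.1, 0.5]
grip_width: 0.0401
```

```bash
python3 - <<'E'
from h import *
o=get_obs();im=grab_frame('wrist')
print(o['time'],o['tool_pos'],o['force'])
cv2.imwrite('pics/w2.png',im[:,:,::-1])
E
```

```text
4.25 [ 0.6128 -0.183   0.0675] [-0.0266  0.0744  0.4793]
```

View pics/w2.png

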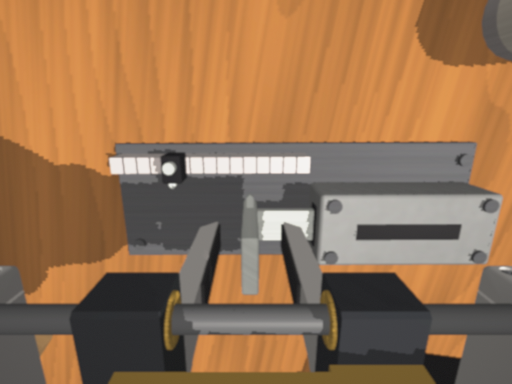

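The tab (x≈250) stands between the fingers, so I'll close on it.

Emit:
servo_tool --travel '[[-0.4,0,0],[0,0,0],[0,0,0],[0,0,0],[0,0,0],[0,0,0]]' --turn '[[0,0,0],[0,0,0],[0,0,0],[0,0,0],[0,0,0],[0,0,0]]' --hand '[4,0.5,0.5,0.5,0.5,0.5]'

```text
time: 4.9
tool_pos: [0.6131, -0.1868, 0.0665]
tool_rot: [0.0, 0.647, 0.762, 0.0]
force: [1.8, -0.1, -0.1]
grip_width: 0.01
```

Emit:
servo_tool --travel '[[0,-0.3,0],[0,-0.6,0],[0,-0.8,0],[0,-0.8,0],[0,-0.8,0],[0,-0.8,0],[0,-0.8,0],[0,-0.4,0],[0,-0.2,0],[0,0,0],[0,0,0]]' --turn '[[0,0,0],[0,0,0],[0,0,0],[0,0,0],[0,0,0],[0,0,0],[0,0,0],[0,0,0],[0,0,0],[0,0,0],[0,0,0]]' --hand '[0.5,0.5,0.5,0.5,0.5,0.5,0.5,0.5,0.5,0.5,0.5]'

```text
time: 6.0
tool_pos: [0.5595, -0.1958, 0.0665]
tool_rot: [0.001, 0.647, 0.762, 0.0]
force: [9.3, -1.6, -8.1]
grip_width: 0.0102
```

```bash
python3 - <<'E'
from h import *
o=get_obs();im=grab_frame('wrist')
print(o['time'],o['tool_pos'],o['force'])
cv2.imwrite('pics/w3.png',im[:,:,::-1])
cv2.imwrite('pics/w3c.png',cv2.resize(im[120:260,140:340,::-1],None,fx=4,fy=4,interpolation=cv2.INTER_CUBIC))
E
```

```text
6.0 [ 0.5595 -0.1958  0.0665] [ 9.3092 -1.6435 -8.1364]
```

View pics/w3c.png

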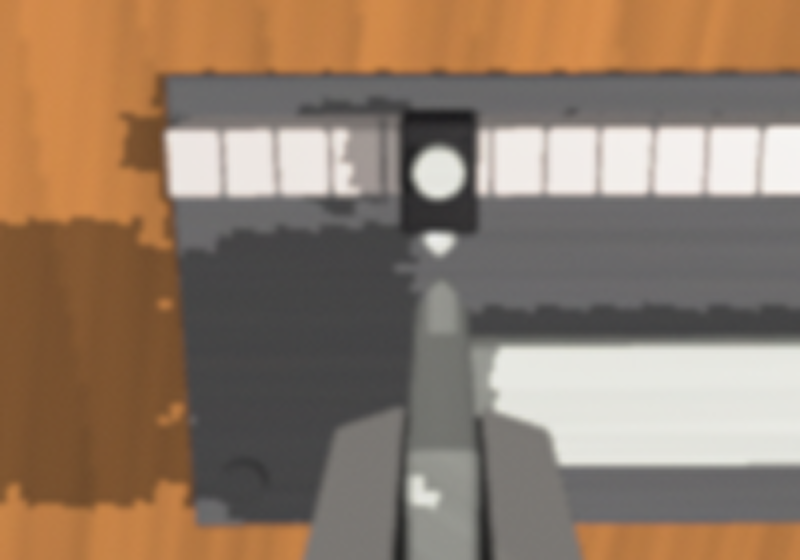

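Tips at crop columns 438 (mark) and 441 (pointer): level. I'll hold there, then ease it back.

Emit:
servo_tool --travel '[[0,0,0],[0,0,0],[0,0,0],[0,0,0],[0,0,0],[0,0,0],[0,0,0],[0,0,0],[0,0,0],[0,0,0],[0,0,0],[0,0,0]]' --turn '[[0,0,0],[0,0,0],[0,0,0],[0,0,0],[0,0,0],[0,0,0],[0,0,0],[0,0,0],[0,0,0],[0,0,0],[0,0,0],[0,0,0]]' --hand '[0.5,0.5,0.5,0.5,0.5,0.5,0.5,0.5,0.5,0.5,0.5,0.5]'

```text
time: 7.25
tool_pos: [0.5596, -0.1958, 0.0665]
tool_rot: [0.001, 0.647, 0.762, 0.0]
force: [8.7, -1.4, -8.8]
grip_width: 0.0096
```

Emit:
servo_tool --travel '[[0,0.3,0],[0,0.6,0],[0,0.8,0],[0,0.8,0],[0,0.8,0],[0,0.8,0],[0,0.6,0],[0,0.4,0],[0,0.3,0],[0,0.1,0],[0,0.1,0],[0,0,0]]' --turn '[[0,0,0],[0,0,0],[0,0,0],[0,0,0],[0,0,0],[0,0,0],[0,0,0],[0,0,0],[0,0,0],[0,0,0],[0,0,0],[0,0,0]]' --hand '[0.5,0.5,0.5,0.5,0.5,0.5,0.5,0.5,0.5,0.5,0.5,0.5]'

```text
time: 8.45
tool_pos: [0.6132, -0.1868, 0.0665]
tool_rot: [-0.001, 0.647, 0.762, -0.0]
force: [-3.7, 1.9, 5.0]
grip_width: 0.0095
```

```bash
python3 - <<'E'
from h import *
o=get_obs();im=grab_frame('wrist')
print(o['time'],o['tool_pos'],o['force'])
cv2.imwrite('pics/w4.png',im[:,:,::-1])
E
```

```text
8.45 [ 0.6132 -0.1868  0.0665] [-3.7367  1.9312  5.0025]
```

View pics/w4.png

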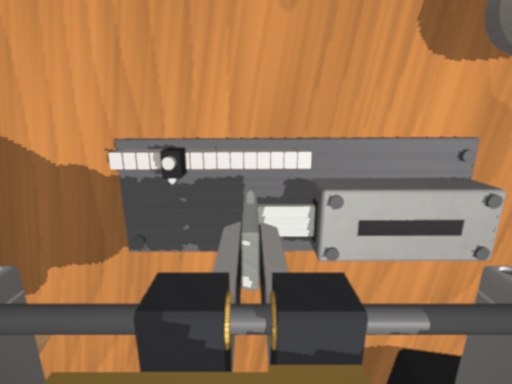

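Emit:
servo_tool --travel '[[0,0,0],[0,0,0],[0,0,0],[0,0,0],[0,0,-1],[0,0,-2.5],[0,0,-3.5],[0,0,-3.5],[0,0,-2.4],[0,0,-1],[0,0,0]]' --turn '[[0,0,0],[0,0,0],[0,0,0],[0,0,0],[0,0,0],[0,0,0],[0,0,0],[0,0,0],[0,0,0],[0,0,0],[0,0,0]]' --hand '[1.5,2.5,4,4,4,4,4,4,4,4,4]'

```text
time: 9.6
tool_pos: [0.6144, -0.1868, 0.2068]
tool_rot: [0.001, 0.647, 0.762, 0.001]
force: [0.7, -0.5, -0.4]
grip_width: 0.04
```

Emit:
servo_tool --travel '[[3.65,-0.15,0],[3.65,-0.15,0],[3.65,-0.15,0],[3.65,-0.15,0],[3.65,-0.15,0],[3.65,-0.15,0],[3.65,-0.15,0],[3.65,-0.15,0],[3.65,-0.15,0],[3.65,-0.15,0],[0,0,0],[0,0,0]]' --turn '[[0,0,0],[0,0,-0.5],[0,0,0],[0,0,0],[0,0,0],[0,0,0],[0,0,0],[0,0,0],[0,0,0],[0,0,0],[0,0,0],[0,0,0]]' --hand '[5,5,5,5,5,5,5,5,5,5,5,5]'

```text
time: 10.8
tool_pos: [0.5368, 0.1708, 0.2043]
tool_rot: [-0.0, 0.643, 0.766, -0.001]
force: [0.6, -1.5, 0.7]
grip_width: 0.0502
```

```bash
python3 - <<'E'
from h import *
import pickle
o=get_obs();im=grab_frame('wrist');pickle.dump(o,open('w5.pkl','wb'))
print(o['time'],o['tool_pos'],o['tool_rot'])
cv2.imwrite('pics/w5.png',im[:,:,::-1])
t=grab_frame('top')
cv2.imwrite('pics/top5.png',cv2.resize(t[100:260,150:420,::-1],None,fx=2.5,fy=2.5,interpolation=cv2.INTER_CUBIC))
E
```

```text
10.8 [0.5368 0.1708 0.2043] [-0.0002  0.6433  0.7656 -0.0009]
```

View pics/w5.png

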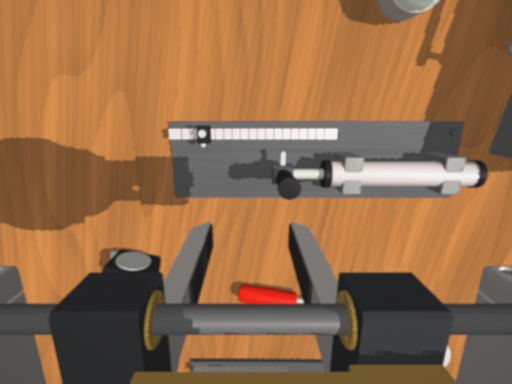

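View pics/top5.png

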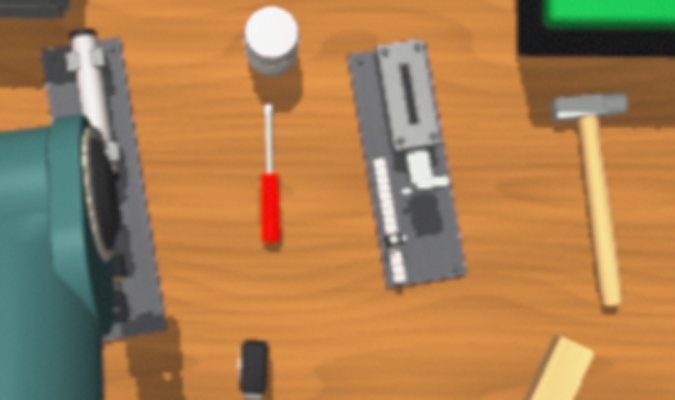

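Gauge is home; other objects unmoved. Rod mark is at about (203,146), its pointer at (283,153) and the knob top at (289,187).

```bash
python3 - <<'E'
from h import *
im=cv2.imread('pics/w5.png')
cv2.imwrite('pics/w5c.png',cv2.resize(im[115:205,165:305],None,fx=5,fy=5,interpolation=cv2.INTER_CUBIC))
E
```

```text
(no output)
```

View pics/w5c.png

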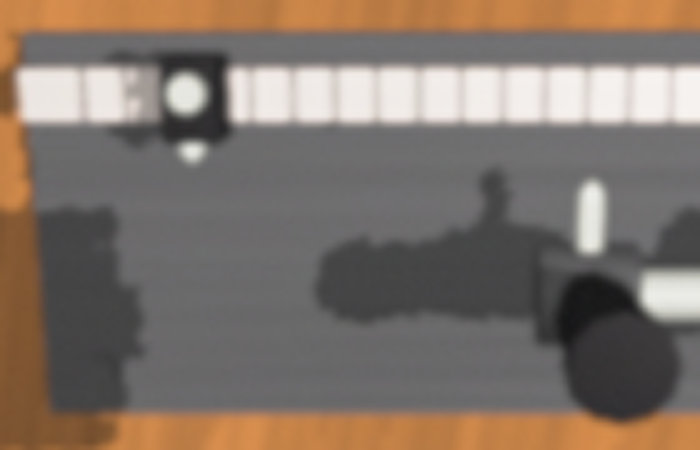

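```bash
python3 - <<'E'
from h import *
import pickle
o=pickle.load(open('w5.pkl','rb'));C=cam('wrist',o)
g=lambda x,y:(165+x/5-.4,115+y/5-.4)
q=o['tool_rot'];a=2*np.arctan2(q[2],q[1])-np.pi/2;print('tool yaw',np.degrees(a))
D={k:back(C,g(*uv),z) for k,uv,z in[('ptr',(593,180),.045),('mark',(192,163),.045),('knob',(623,366),.112),('p1',(22,35),.008),('p2',(700,34),.008),('p3',(52,411),.008)]}
d=(D['p2']-D['p1']);print('yaw',np.degrees(np.arctan2(d[1],d[0])))
th=a;u=np.array([np.cos(th),np.sin(th)]);n=np.array([-u[1],u[0]])
t=np.array(o['tool_pos'][:2])
for k in D: print(k,D[k],'rel TCP along/across',(D[k][:2]-t)@u,(D[k][:2]-t)@n)
print('travel',(D['ptr']-D['mark'])[:2]@u)
E
```

```text
tool yaw 9.926641134144939
yaw 10.060849034348582
ptr [0.5674 0.2117 0.045 ] rel TCP along/across 0.03720386875691735 0.03496734381774117
mark [0.4754 0.1994 0.045 ] rel TCP along/across -0.055474620643827334 0.03878781018501768
knob [0.5714 0.1851 0.112 ] rel TCP along/across 0.036622828937994574 0.008074570572457715
p1 [0.4243 0.2183 0.008 ] rel TCP along/across -0.1026329951457843 0.06615652239191237
p2 [0.5912 0.2479 0.008 ] rel TCP along/across 0.06692305267092684 0.06655368607405036
p3 [0.4418 0.1218 0.008 ] rel TCP along/across -0.10196986776335583 -0.03193776349767561
travel 0.09267848940074469
```

Emit:
servo_tool --travel '[[0.35,1.85,0],[0.35,1.8,0],[0,0,2.5],[0,0,2.8],[0,0,2.8],[0,0,2.5],[0,0,1.6],[0,0,0.9],[0,0,0],[0,0,0]]' --turn '[[0,0,0],[0,0,0],[0,0,0],[0,0,0],[0,0,0],[0,0,0],[0,0,0],[0,0,0],[0,0,0],[0,0,0]]' --hand '[5,5,5,5,5,5,5,5,5,5]'

```text
time: 11.9
tool_pos: [0.5728, 0.1835, 0.0753]
tool_rot: [0.0, 0.644, 0.765, 0.0]
force: [-0.2, 0.9, 0.6]
grip_width: 0.05
```

```bash
python3 - <<'E'
from h import *
o=get_obs();im=grab_frame('wrist')
print(o['time'],o['tool_pos'],o['force'])
cv2.imwrite('pics/w6.png',im[:,:,::-1])
E
```

```text
11.9 [0.5728 0.1835 0.0753] [-0.2079  0.8712  0.586 ]
```

View pics/w6.png

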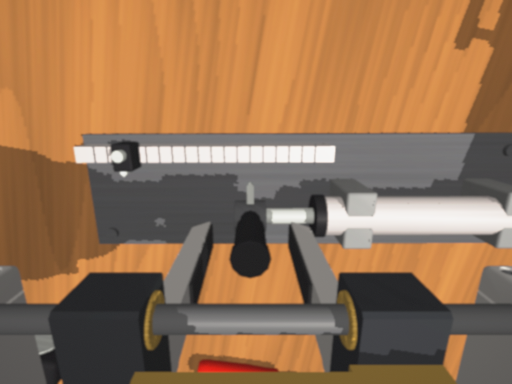

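The knob is centred between the fingers. I'll close, then pull about 92.5 mm.

Emit:
servo_tool --travel '[[0,0,0.2],[0,0,0],[0,0,0],[0,0,0],[0,0,0],[0,0,0]]' --turn '[[0,0,0],[0,0,0],[0,0,0],[0,0,0],[0,0,0],[0,0,0]]' --hand '[4,1.2,1.2,1.2,1.2,1.2]'

```text
time: 12.55
tool_pos: [0.5725, 0.1837, 0.0727]
tool_rot: [0.0, 0.644, 0.765, 0.0]
force: [3.2, 0.8, 1.7]
grip_width: 0.0214
```

Emit:
servo_tool --travel '[[0,-0.3,0],[0,-0.6,0],[0,-0.9,0],[0,-1.1,0],[0,-1.2,0],[0,-1.2,0],[0,-1.2,0],[0,-1.1,0],[0,-0.9,0],[0,-0.5,0],[0,-0.2,0],[0,0,0]]' --turn '[[0,0,0],[0,0,0],[0,0,0],[0,0,0],[0,0,0],[0,0,0],[0,0,0],[0,0,0],[0,0,0],[0,0,0],[0,0,0],[0,0,0]]' --hand '[1.2,1.2,1.2,1.2,1.2,1.2,1.2,1.2,1.2,1.2,1.2,1.2]'

```text
time: 13.75
tool_pos: [0.4822, 0.1678, 0.0727]
tool_rot: [0.001, 0.644, 0.765, 0.001]
force: [9.5, 0.7, -6.6]
grip_width: 0.0214
```

```bash
python3 - <<'E'
from h import *
o=get_obs();im=grab_frame('wrist')
print(o['time'],o['tool_pos'],o['force'],o['grip_width'])
cv2.imwrite('pics/w7.png',im[:,:,::-1])
cv2.imwrite('pics/w7c.png',cv2.resize(im[120:260,140:340,::-1],None,fx=4,fy=4,interpolation=cv2.INTER_CUBIC))
E
```

```text
13.75 [0.4822 0.1678 0.0727] [ 9.4764  0.7292 -6.6442] 0.021411090960281726
```

View pics/w7c.png

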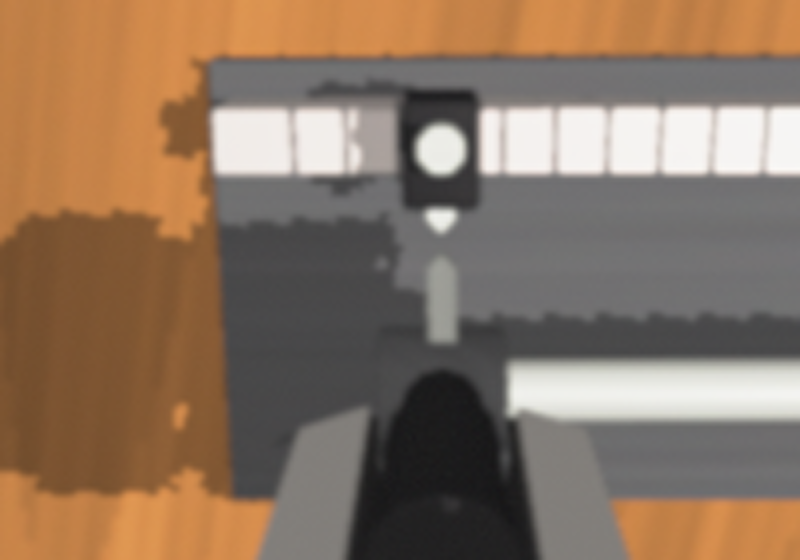

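Both tips are at crop column 441: level. I'll hold, recheck and hand in.

Emit:
servo_tool --travel '[[0,0,0],[0,0,0],[0,0,0],[0,0,0],[0,0,0],[0,0,0],[0,0,0],[0,0,0],[0,0,0],[0,0,0]]' --turn '[[0,0,0],[0,0,0],[0,0,0],[0,0,0],[0,0,0],[0,0,0],[0,0,0],[0,0,0],[0,0,0],[0,0,0]]' --hand '[1.2,1.2,1.2,1.2,1.2,1.2,1.2,1.2,1.2,1.2]'

```text
time: 14.8
tool_pos: [0.4824, 0.1679, 0.0727]
tool_rot: [0.001, 0.644, 0.765, 0.001]
force: [9.6, 1.3, -5.5]
grip_width: 0.0214
```

```bash
python3 - <<'E'
from h import *
o=get_obs();im=grab_frame('wrist');t=grab_frame('top')
print(o['time'],o['tool_pos'],o['force'],o['grip_width'],np.abs(o['dq']).max())
a=cv2.resize(im[120:260,140:340,::-1],(400,280),interpolation=cv2.INTER_CUBIC)
b=cv2.resize(t[100:240,230:430,::-1],(400,280),interpolation=cv2.INTER_CUBIC)
cv2.imwrite('pics/w8.png',np.vstack([a,b]))
E
```

```text
14.8 [0.4824 0.1679 0.0727] [ 9.5961  1.2966 -5.5472] 0.021369600032851467 0.0020423019918520942
```

View pics/w8.png

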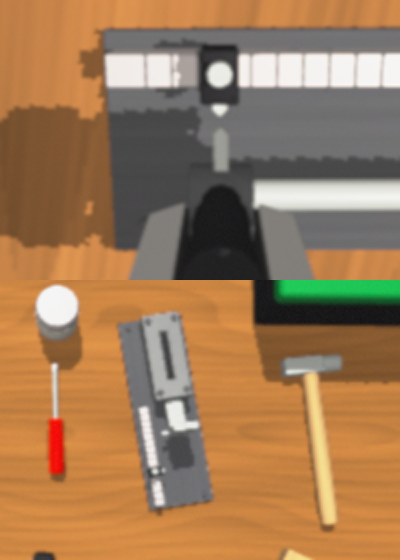

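The rod is still and level with its mark, and the gauge is in.

```bash
python3 -c "
from rig import *
print(finish_job())"
```

```text
the job is handed in; nothing more can be done
None
```

I did the spring check on both pull-outs and handed the job in at about 15 s of the 54 s allowed. No verdict was reported.

- **Slide gauge:** I drew it out about 55 mm by its tab. In the wrist picture its pointer was level with the clip's, under 1 mm apart. I held it there about 1.3 s, then eased it back in over about 1.2 s. The force reversing against the stop and the last top picture both show it fully in.
- **Telescoping rod:** I pulled it out about 92 mm by its knob. In the wrist picture its pointer and the clip's line up. It is still gripped there (opening 21.4 mm, pull about 10 N), and it stayed still over a one-second hold.
- **Snap-back and other things:** Neither pull-out was let go while out. The parts of the bench I checked in the top pictures show nothing shifted. The arm hid the rod side in one picture, and the last crop left that side out, so the glue and screw jar were not checked afterwards.
- **Disagreements:** The top and wrist cameras' estimates of the travel differed by no more than about 1 mm. No check failed.

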